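# Clamp an opened phone in the notched-rail holder

### The job

Clamp the opened phone in its holder: pull up the sprung T-handle on the sliding jaw and give it a quarter turn so that it settles in its rest and stays up, then slide the jaw along the rail until its sprung pad bears on the phone and holds it fully against the stop. Turn the handle back and ease the jaw on until the latch snaps down into a notch, so that the phone is held by the pad's springs alone and is never squeezed harder than 20 N. Leave the other things on the bench where they are.

Things in the scene. Friction and masses are not known exactly. Their poses are not given: they have to be found in the camera images.
- jig: The phone holder, fixed: an aluminium plate 250 x 150 x 8 mm with a notched steel rail, 24 mm wide, top 19 mm above the bench. Origin: centre of the plate's underside. Its x axis runs along the rail from the sliding jaw to the phone and the stop, z up. The notches are even crosswise slots 5.5 mm wide, 7 mm deep, less than 13 mm apart. Two rubber strips carry the phone 20 mm above the bench.
- handle (a point): Centre of the black T-handle's crossbar, where to grip it; the bar is 10 mm thick, 40 mm long, 14 mm high, on an 8 mm steel stem 23 mm long that rises from the collar. The point turns with the handle, y along the bar. Handle down: 75 mm above the bench, bar across the rail. Pushing the handle or the collar slides the jaw; a handle that is gripped or pressed hard sideways cannot drop.
- collar (a point): Centre of the top of the square steel collar (24 x 24 mm, 13 mm high) on the sliding jaw, on the handle's axis, 45 mm above the bench. Axes as the holder's. The jaw (90 mm wide at the front, top 36 mm above the bench; 28 mm long behind this point) drags with about 5 N, stays where it is left, and can slide 74 mm on from its start, where it is locked with up to 2 mm of play.
- plunger (a joint): How far the T-handle with its latch tooth is pulled up, m: 0 down in a notch; 0.0065 tooth riding on top of the rail; 0.009 settled in the collar's rest notches; above 0.011 clear of the collar's corners, free to turn; 0.014 end of travel. A spring pulls it down with 7 N at 0 and 10 N at 0.012. Between 0 and 0.009 the collar's slot keeps it from turning more than 0.1 rad.
- knob (a joint): Turn of the T-handle about the vertical, rad, anticlockwise from above: 0 bar across the rail (it can drop), +1.57 or -1.57 bar along the rail (it settles in the rest, with 0.15 of play). It may be turned either way.
- pad: The jaw's sprung pad: a plate 80 mm wide with a rubber face, 21 to 33 mm above the bench. Axes as the holder's; origin: middle of the rubber face, in its plane, at bench height (z = 0). It stands 49 mm ahead of the handle's axis and can be pressed 18 mm back into the jaw; the springs push with 2 N at once and 4.7 N when fully back, after which it is rigid.
- phone: The opened phone, 72 mm (along the rail, x) x 146 mm (across, y) x 8.5 mm, 0.18 kg, lying loose on the rubber strips a few mm short of the stop. Origin: centre of its underside.
- stop: The fixed stop bar, aluminium, 90 mm wide, 26 mm high, at the far end of the holder. Origin: middle of the lower edge of the face that the phone goes against (8 mm above the bench); its axes are those of the holder.
- driver: Small screwdriver, 150 mm, lying beside the holder: leave it.
- tweezers: Steel tweezers, 125 mm long, lying beside the holder: leave them.
- flux: Small white jar with a black cap, 38 mm across, 34 mm high, beside the holder: leave it.
- dish: Steel screw dish, 42 mm across, 8 mm high, on the plate's corner behind the jaw: leave it.

How it is judged:
On the way, in this order (a step that is already met when the one before it is completed fails the run):
1. the T-handle has been pulled up, given a quarter turn and has settled in its rest (value of joint plunger between 0.0075 and 0.0103 m and (value of joint knob above 1.3 rad or value of joint knob below -1.3 rad)), for 0.2 s.
2. the sprung pad bears on the phone (contact force between pad and phone above 1.5 N), for 0.2 s.
At the end, for the whole second after the job is handed in: The T-handle is down (within 2 mm) with its latch in a notch of the rail, the sprung pad bears on the phone with more than 1.5 N, and the phone lies flat and at rest, square (within 0.025 rad) and within 1.8 mm against the stop (value of joint plunger below 0.002 m and contact force between pad and phone above 1.5 N and x of phone in the frame of stop above -0.0378 m and angle between the x axis of phone and the x axis of stop, either way round below 0.025 rad and angle between phone's own z axis and vertical below 0.05 rad and linear speed of phone below 0.01 m/s); the robot touches nothing.
It fails at once if the phone is squeezed by the pad with more than 20 N (contact force between pad and phone above 20 N).
It fails at once if a thing beside the holder is moved by more than 30 mm (distance of any of driver, tweezers, flux, dish from where it was at the start of the episode above 0.03 m).
It also fails if it takes over 58 s, if anything falls off the work surface, if the arm or the gripper's body presses on something with over 40 N, if the wrist force passes 120 N, or if a joint passes its speed limit or range.

### The arm

A 6-joint arm with a two-finger parallel gripper is mounted at the origin on the work surface. World frame = base frame: x ahead of the robot, y to its left, z up, the work surface at z = 0. Lengths are in m, angles in rad, forces in N, time in s.
With the tool pointing down it reaches from about 0.325 to 0.9 m from the base axis. Payload 6.1 kg.
Tool frame: the origin (TCP) lies midway between the tips of the shut fingers; the grasp point (between the pads) lies 19 mm behind it; z points along the fingers, x is the direction in which the jaws open and shut, and the axes are right-handed (so a half turn about z gives the same grasp; the last joint's range is limited). The gripper opens to 87 mm and grips with 3 to 60 N. Pads are 19 mm wide; open, the fingers measure 117 mm over their backs; the gripper's body (75 mm by 190 mm) begins 51 mm behind the grasp point.
Start: joints at [1.104, 0.22, 1.526, -0, 1.395, -0.126], TCP at [0.209, 0.589, 0.223] pointing down, gripper open.
Joint ranges: [-2.98, 2.98], [-0.91, 2.08], [0.09, 2.57], [-1.24, 4.39], [0.2, 2.65], [-2.68, 2.68]. Speed limits (rad/s): [2.57, 2.57, 3.01, 3.14, 3.14, 3.14].

### API

Orientations are given as [roll, pitch, yaw] about the fixed x, y, z axes, in that order (R = Rz(yaw) Ry(pitch) Rx(roll)).
In Python, from cell import * gives the robot as it stands.
- The arm moves only by the tool play_rows, never from a script. Its argument "commands" is one flat list of numbers, 7 for each row, row after row: the shift along the world's x, y, z in mm, then the turn, a rotation vector about the world's x, y, z in degrees, then the closure, from 0 (fully open) to 1 (shut). A call has 1 to 5 rows; each row is the pose to reach, as a shift and turn from the pose commanded when the call began; what a row does not reach only later rows make up. A row lasts 1/12 s, in which the tool goes at most 41.7 mm and 7.16 degrees, less where a joint would pass 70% of its speed; a pose out of reach is approached as far as the arm can. A call with a gripper value outside its range is refused whole. The fingers move at their own pace and stop on an object; "force" is the grip in N (left out, the last holds). Time passes only in rows, so rows that repeat a pose let the fingers close. It gives the time, the measured TCP pose, the force and the opening at its end, in the units of the state.
- get_state(): the state, without advancing time (a new reading comes with each control period).
- grab_frame(name): name is "side" or "top"; returns a dict with "image" (384x512x3 uint8, red, green, blue), "intrinsics" (3x3 intrinsics, pixels), "origin" and "attitude" of the camera in the world. Camera axes: x right, y down, z forward; pixel columns grow to the right and rows downward; lengths in m; the calibration is good to about 2 mm. A picture is of the moment at which its call begins. There is no depth.
- sign_off(): hands the job in, once; it reports no verdict.
The state is a dict: "t": time; "qpos": joint angles; "qd": joint speeds; "joint_torque": joint torques, N m; "position": TCP position; "eef_rot": TCP orientation; "ft_force": force on the tool from outside, world axes, zero at the start; "torque": the same for the moment, N m; "opening": finger opening in m.
Only numpy, scipy, OpenCV 4.12 (cv2) and the standard library are available. Lean on these libraries where they do the work, as an engineer would, in place of code of your own. Each camera call takes 0.05 s, during which the arm holds its last target. There are 200 camera calls.

## Working session

There is one attempt and no reset: what is moved stays moved. The work goes in short steps, Python scripts to look and compute and a tool call to move; the robot and the scene stay as the last step left them, time stands still between calls to the robot, and variables do not carry over. Pictures are saved under pics/ and viewed, about 8 in all and at most 12, crops included, and the job is handed in when it is done.

Besides the shell and the picture viewer there is one more tool, called after "Emit:" in YAML: its name, and indented under it one key for each argument. play_rows: Moves the arm, as the interface text tells. Its arguments: {"type":"object","properties":{"commands":{"type":"array"},"force":{"type":"number"}},"required":["commands"]}

```bash
mkdir -p pics
cat > h.py <<'E'
from cell import *
import numpy as np, cv2
def snap(n,f):
    d=grab_frame(n); cv2.imwrite('pics/'+f+'.png',cv2.cvtColor(d['image'],cv2.COLOR_RGB2BGR)); np.savez('pics/'+f+'.npz',K=d['intrinsics'],o=d['origin'],R=np.array(d['attitude'])); return d
def Rm(d):
    a=np.array(d['attitude'] if 'attitude' in d else d['R'])
    if a.shape==(3,3): return a
    from scipy.spatial.transform import Rotation as T
    return T.from_euler('xyz',a).as_matrix() if a.size==3 else T.from_quat(a).as_matrix()
def ray(z,u,v,h):
    K=z['K'];o=z['o'];R=Rm(z)
    r=R@np.linalg.solve(K,np.array([u,v,1.])); return o+r*(h-o[2])/r[2]
def proj(z,p):
    c=Rm(z).T@(np.array(p)-z['o']); q=z['K']@c; return q[:2]/q[2]
E
python3 - <<'E'
from h import *
for n in('top','side'):
    d=snap(n,n+'0'); print(d['intrinsics'],d['origin'],d['attitude'])
a=cv2.imread('pics/top0.png');b=cv2.imread('pics/side0.png')
s=get_state();print(s['t'],s['position'],s['eef_rot'],s['opening'],s['ft_force'])
E
```

```text
[[389.57018743   0.         260.43109335]
 [  0.         389.57018743 191.08703458]
 [  0.           0.           1.        ]] [0.47065615 0.05981488 0.7442296 ] [-2.99064328 -0.02159754 -1.55240849]
[[442.86647226   0.         257.48303966]
 [  0.         442.86647226 190.49158848]
 [  0.           0.           1.        ]] [ 0.48704889 -0.7476444   0.54852819] [-2.09153447  0.0257541  -0.10482801]
0.1 [0.20865488 0.58854565 0.22153122] [-3.14139126e+00  1.76227243e-03  1.23000335e+00] 0.08687839654251772 [-0.05646226 -1.25656411 -0.87578004]
```

View pics/top0.png

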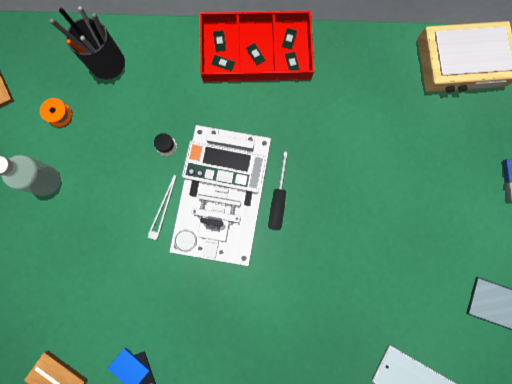

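View pics/side0.png

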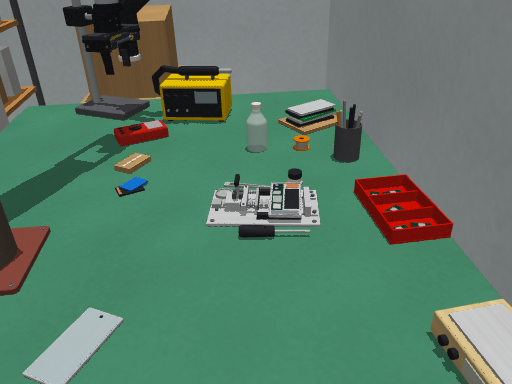

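The top view shows the holder at about (220,195), with the phone up-image and the jaw with its black handle at about (211,222). The dish is at (186,241), tweezers on the left, screwdriver on the right and flux at (165,145). I'll zoom in on the holder in both views.

Run:
```python
from h import *
a=cv2.imread('pics/top0.png')[120:270,160:300];b=cv2.imread('pics/side0.png')[165:245,200:330]
cv2.imwrite('pics/c0.png',np.hstack([cv2.resize(a,(490,525),interpolation=cv2.INTER_CUBIC)]))
cv2.imwrite('pics/c1.png',cv2.resize(b,None,fx=6,fy=6,interpolation=cv2.INTER_CUBIC))
im=cv2.imread('pics/top0.png');hsv=cv2.cvtColor(im,cv2.COLOR_BGR2HSV)
m=((hsv[...,1]<60)&(hsv[...,2]>110)).astype(np.uint8)*255
m=cv2.morphologyEx(m,cv2.MORPH_CLOSE,np.ones((9,9)))
z=np.load('pics/top0.npz')
cs=cv2.findContours(m,0,2)[0]
for c in cs:
    r=cv2.minAreaRect(c)
    if 4000<r[1][0]*r[1][1]<20000 and 150<r[0][0]<290:
        P=cv2.boxPoints(r);W=np.array([ray(z,*p,.008) for p in P]);print(r,P,W,W.mean(0),[np.linalg.norm(W[i]-W[i-1]) for i in range(4)])
for uv,h in (((211,223),.075),):print(ray(z,*uv,h))
```

```text
((208.22146606445312, 192.74496459960938), (104.61876678466797, 130.6865692138672), 10.007980346679688) [[145.35233 248.00336]
 [168.06375 119.30536]
 [271.0906  137.48657]
 [248.37918 266.18457]] [[0.47131358 0.25790761 0.008     ]
 [0.72107278 0.22932557 0.008     ]
 [0.68931987 0.02709206 0.008     ]
 [0.44146924 0.06575377 0.008     ]] [0.58079387 0.14501975 0.008     ] [np.float64(0.19445766011351678), np.float64(0.25138931422734623), np.float64(0.20471111179197912), np.float64(0.2508478862654999)]
((196.5, 11.0), (22.0, 393.0), 90.0) [[-6.735558e-16  0.000000e+00]
 [ 3.930000e+02  0.000000e+00]
 [ 3.930000e+02  2.200000e+01]
 [ 0.000000e+00  2.200000e+01]] [[ 0.96454976  0.58294374  0.008     ]
 [ 0.99145675 -0.222756    0.008     ]
 [ 0.9417555  -0.221109    0.008     ]
 [ 0.91624703  0.57725653  0.008     ]] [0.95350226 0.17908382 0.008     ] [np.float64(0.048636384197540294), np.float64(0.8061489001157898), np.float64(0.0497285393423888), np.float64(0.7987729410398089)]
[0.51563573 0.13084141 0.075     ]
```

View pics/c0.png

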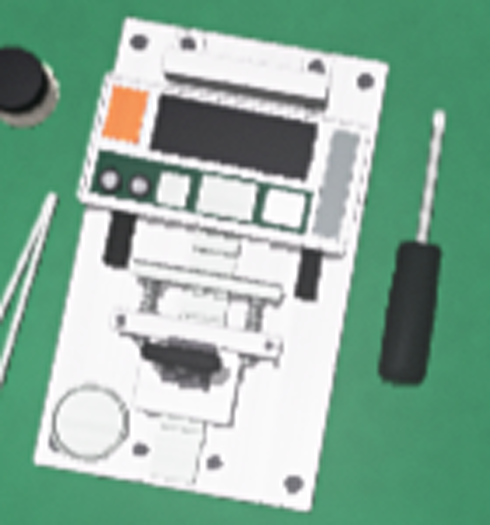

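View pics/c1.png

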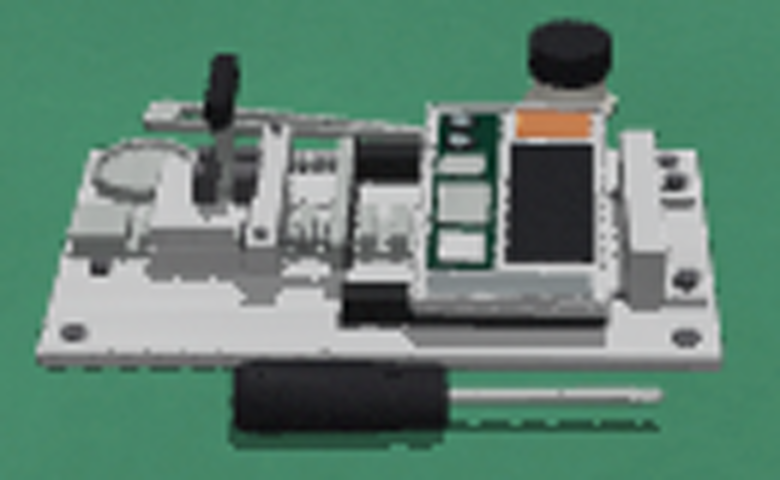

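The crops show the plate corners at top-image px (196.6,125), (270.6,138), (248.6,265.7) and (170,252.3). The bar runs from (201,220) to (223,223), and the phone lies short of the stop. In the side view the bar is at about (237,180).

Run:
```python
from h import *
z=np.load('pics/top0.npz');s=np.load('pics/side0.npz')
W=np.array([ray(z,*p,.008) for p in((196.6,124.9),(270.6,138),(248.6,265.7),(170,252.3))])
print(W.round(4),W.mean(0),[np.linalg.norm(W[i]-W[i-1]).round(4) for i in range(4)])
x=(W[0]+W[1]-W[2]-W[3]);yaw=np.arctan2(x[1],x[0]);print('yaw',yaw,np.degrees(yaw))
S=np.array([ray(s,200+u/6,165+v/6,.008) for u,v in((40,355),(720,357),(695,152),(92,152))]);print('side',S.round(4),S.mean(0))
c=W.mean(0)[:2];ax=np.array([np.cos(yaw),np.sin(yaw)]);ay=np.array([-ax[1],ax[0]])
im=cv2.imread('pics/top0.png').max(2)
m=np.zeros_like(im);m[214:230,196:228]=(im[214:230,196:228]<70)*255
ct=max(cv2.findContours(m,0,2)[0],key=cv2.contourArea)
r=cv2.minAreaRect(ct);print(r);B=cv2.boxPoints(r)
for p in (r[0],(211.5,221.3)):
    P=ray(z,*p,.082);print('handle',P,(P[:2]-c)@ax,(P[:2]-c)@ay)
im=cv2.imread('pics/side0.png').max(2)
m=np.zeros_like(im);m[172:187,230:242]=(im[172:187,230:242]<70)*255
v,u=np.nonzero(m);print('side handle',u.mean(),v.mean(),ray(s,u.mean(),v.mean(),.075))
def tri(a,b):
    A=[];bb=[]
    for q,(uu,vv) in((z,a),(s,b)):
        d=ray(q,uu,vv,0)-q['o'];d/=np.linalg.norm(d);M=np.eye(3)-np.outer(d,d);A.append(M);bb.append(M@q['o'])
    return np.linalg.solve(sum(A),sum(bb))
P=tri((211.5,221.3),(u.mean(),v.mean()));print('tri',P,(P[:2]-c)@ax,(P[:2]-c)@ay)
```

```text
[[0.7111 0.1732 0.008 ]
 [0.6883 0.028  0.008 ]
 [0.4424 0.0654 0.008 ]
 [0.4643 0.2119 0.008 ]] [0.57650484 0.11962657 0.008     ] [np.float64(0.2499), np.float64(0.147), np.float64(0.2487), np.float64(0.1482)]
yaw -0.15306032179143936 -8.769710449563739
side [[0.4468 0.0613 0.008 ]
 [0.6896 0.0251 0.008 ]
 [0.7128 0.1709 0.008 ]
 [0.4689 0.2077 0.008 ]] [0.57954465 0.11625785 0.008     ]
((205.52056884765625, 220.94520568847656), (9.831457138061523, 3.2771520614624023), 20.556045532226562)
handle [0.51845847 0.13949059 0.082     ] -0.06039629941341586 0.010781843089060746
handle [0.5180596 0.1293609 0.082    ] -0.05924609573547779 0.0007097631925184464
side handle 236.45762711864407 180.0 [0.51949313 0.12920141 0.075     ]
tri [0.5190655  0.13015812 0.07444967] -0.05837350126611357 0.0016510292660957917
```

Both views agree: handle at about (0.519, 0.1285, 0.075) and rail yaw at about -8.65° (plate 249 x 148 mm, which matches the given size). I'll approach above it with the jaws along the rail.

Emit:
play_rows:
  commands: [20,-31,0,0,0,-5,0,41,-62,0,0,0,-10,0,62,-93,0,0,0,-16,0,83,-124,0,0,0,-21,0,104,-155,0,0,0,-26,0]
  force: 30

```text
t: 0.52
position: [0.3132, 0.4324, 0.222]
eef_rot: [3.141, 0.001, 0.773]
ft_force: [0.4, 0.3, 0.5]
opening: 0.087
```

Emit:
play_rows:
  commands: [20,-31,-10,0,0,-5,0,41,-62,-20,0,0,-10,0,62,-93,-30,0,0,-16,0,83,-124,-40,0,0,-21,0,104,-155,-50,0,0,-26,0]

```text
t: 0.93
position: [0.4173, 0.2773, 0.1719]
eef_rot: [3.142, 0.0, 0.318]
ft_force: [0.6, 0.4, 1.3]
opening: 0.0868
```

Emit:
play_rows:
  commands: [20,-31,-8,0,0,-5,0,41,-62,-16,0,0,-10,0,62,-93,-24,0,0,-16,0,82,-122,-32,0,0,-21,0,102,-150,-40,0,0,-27,0]

```text
t: 1.35
position: [0.5193, 0.1271, 0.1318]
eef_rot: [3.141, 0.0, -0.154]
ft_force: [0.3, 0.4, 0.1]
opening: 0.0871
```

```bash
cat > st.py <<'E'
from h import *
s=get_state();print(s['t'],np.round(s['position'],4),np.degrees(s['eef_rot']).round(2),np.round(s['opening'],4),np.round(s['ft_force'],2),np.round(s['torque'],2),np.round(s['qpos'],3))
E
python3 st.py
```

```text
1.35 [0.5193 0.1271 0.1318] [ 1.7999e+02  3.0000e-02 -8.8000e+00] 0.0871 [0.25 0.37 0.08] [-0.11  0.11  0.03] [0.093 0.09  1.85  0.    1.202 0.246]
```

Emit:
play_rows:
  commands: [0,1,-25,0,0,0,0,0,1,-50,0,0,0,0,0,1,-68,0,0,0,0,0,1,-75,0,0,0,0,0,1,-75,0,0,0,0]

```text
t: 1.77
position: [0.5168, 0.1298, 0.0552]
eef_rot: [3.14, 0.005, -0.149]
ft_force: [-0.6, -0.8, -0.1]
opening: 0.0868
```

Emit:
play_rows:
  commands: [0,0,0,0,0,0,0.6,0,0,0,0,0,0,0.8,0,0,0,0,0,0,0.9,0,0,0,0,0,0,1,0,0,0,0,0,0,1]
  force: 15

```text
t: 2.18
position: [0.5196, 0.1303, 0.0586]
eef_rot: [-3.141, -0.002, -0.149]
ft_force: [-0.4, 0.3, -0.3]
opening: 0.0618
```

Emit:
play_rows:
  commands: [0,0,0,0,0,0,1,0,0,0,0,0,0,1,0,0,0,0,0,0,1,0,0,0,0,0,0,1,0,0,0,0,0,0,1]

```text
t: 2.6
position: [0.5188, 0.13, 0.0575]
eef_rot: [-3.142, 0.0, -0.149]
ft_force: [0.5, -0.3, -0.3]
opening: 0.0282
```

```bash
python3 st.py
python3 - <<'E'
from h import *
snap('side','s1');snap('top','t1')
b=cv2.imread('pics/side0.png')
a=cv2.resize(cv2.imread('pics/s1.png')[140:240,190:330],(560,400),interpolation=cv2.INTER_CUBIC)
cv2.imwrite('pics/c2.png',a)
E
```

```text
2.6 [0.5188 0.13   0.0575] [-1.80e+02  1.00e-02 -8.53e+00] 0.0282 [ 0.47 -0.31 -0.3 ] [-0.05  0.02 -0.04] [0.098 0.191 1.894 0.    1.057 0.247]
```

View pics/c2.png

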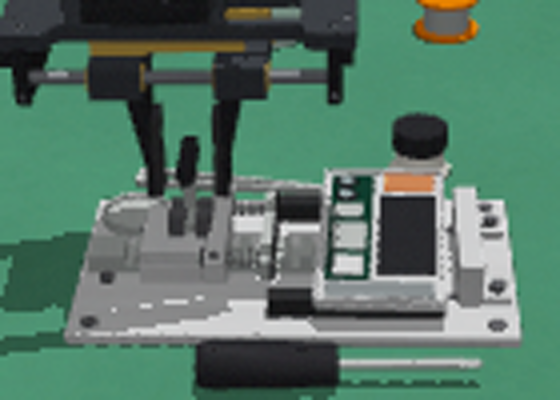

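The fingers straddle the bar: tips at about (155,193) and (222,193), bar at (188,160), so it is centred. I'll close.

Emit:
play_rows:
  commands: [0,0,0,0,0,0,1,0,0,0,0,0,0,1,0,0,0,0,0,0,1,0,0,0,0,0,0,1,0,0,0,0,0,0,1]

```text
t: 3.12
position: [0.5186, 0.1301, 0.0575]
eef_rot: [3.141, 0.001, -0.149]
ft_force: [-2.0, 0.3, 0.7]
opening: 0.0102
```

Emit:
play_rows:
  commands: [0,0,0,0,0,0,1,0,0,0,0,0,0,1,0,0,0,0,0,0,1,0,0,0,0,0,0,1,0,0,0,0,0,0,1]
  force: 40

```text
t: 3.53
position: [0.5188, 0.1301, 0.0575]
eef_rot: [3.142, 0.0, -0.149]
ft_force: [-3.9, 0.6, 2.3]
opening: 0.0098
```

Gripped: opening is 10 mm, matching the bar. Now I'll lift.

Emit:
play_rows:
  commands: [0,0,3,0,0,0,1,0,0,6,0,0,0,1,0,0,9,0,0,0,1,0,0,12.5,0,0,0,1,0,0,12.5,0,0,0,1]

```text
t: 3.95
position: [0.5184, 0.13, 0.0699]
eef_rot: [3.141, 0.001, -0.149]
ft_force: [-0.5, 0.6, -9.9]
opening: 0.0092
```

Emit:
play_rows:
  commands: [0,0,0,0,0,0,1,0,0,0,0,0,0,1]

```text
t: 4.12
position: [0.5184, 0.13, 0.0696]
eef_rot: [3.141, 0.001, -0.149]
ft_force: [0.5, 0.8, -10.1]
opening: 0.0093
```

Lift force of 10.1 N puts the plunger at about 12 mm. Now the quarter turn (+90°).

Emit:
play_rows:
  commands: [0,0,0,0,0,6,1,0,0,0,0,0,12,1,0,0,0,0,0,18,1,0,0,0,0,0,24,1,0,0,0,0,0,30,1]

```text
t: 4.53
position: [0.5184, 0.13, 0.0696]
eef_rot: [-3.141, 0.001, 0.38]
ft_force: [-0.2, 0.8, -9.9]
opening: 0.0094
```

Emit:
play_rows:
  commands: [0,0,0,0,0,6,1,0,0,0,0,0,12,1,0,0,0,0,0,18,1,0,0,0,0,0,24,1,0,0,0,0,0,30,1]

```text
t: 4.95
position: [0.5183, 0.13, 0.0695]
eef_rot: [-3.141, 0.001, 0.904]
ft_force: [-0.6, 0.6, -10.3]
opening: 0.0095
```

Emit:
play_rows:
  commands: [0,0,0,0,0,6,1,0,0,0,0,0,12,1,0,0,0,0,0,18,1,0,0,0,0,0,24,1,0,0,0,0,0,30,1]

```text
t: 5.37
position: [0.5183, 0.13, 0.0695]
eef_rot: [-3.14, 0.0, 1.427]
ft_force: [-0.2, 1.0, -10.3]
opening: 0.0097
```

```bash
python3 st.py
```

```text
5.3667 [0.5183 0.13   0.0695] [-1.7993e+02  1.0000e-02  8.1770e+01] 0.0097 [ -0.2    0.97 -10.29] [ 0.11  0.1  -0.01] [ 0.098  0.172  1.889  0.     1.081 -1.329]
```

Emit:
play_rows:
  commands: [0,0,-1.5,0,0,0,1,0,0,-3,0,0,0,1,0,0,-3.5,0,0,0,1,0,0,-3.5,0,0,0,1,0,0,-3.5,0,0,0,1]

```text
t: 5.78
position: [0.5185, 0.1301, 0.0665]
eef_rot: [-3.141, 0.0, 1.421]
ft_force: [-3.7, -0.2, -4.8]
opening: 0.0094
```

Emit:
play_rows:
  commands: [0,0,0,0,0,0,0.8,0,0,0,0,0,0,0.8,0,0,0,0,0,0,0.8,0,0,0,0,0,0,0.8,0,0,0,0,0,0,0.8]

```text
t: 6.2
position: [0.5199, 0.1301, 0.0674]
eef_rot: [3.14, -0.0, 1.422]
ft_force: [0.1, -0.1, -1.4]
opening: 0.0171
```

```bash
python3 st.py;  python3 - <<'E'
from h import *
snap('side','s2');snap('top','t2')
a=cv2.resize(cv2.imread('pics/s2.png')[140:240,190:330],(560,400),interpolation=cv2.INTER_CUBIC)
b=cv2.resize(cv2.imread('pics/t2.png')[120:270,160:300],(373,400),interpolation=cv2.INTER_CUBIC)
cv2.imwrite('pics/c3.png',cv2.resize(np.hstack([a,b]),(798,342)))
E
```

```text
6.2 [0.5199 0.1301 0.0674] [ 1.7988e+02 -3.0000e-02  8.1460e+01] 0.0171 [ 0.06 -0.11 -1.38] [ 0.01  0.01 -0.04] [ 0.098  0.177  1.889 -0.     1.074 -1.324]
```

View pics/c3.png

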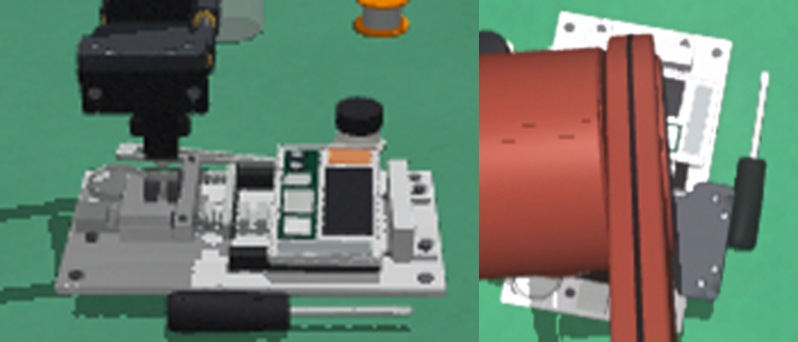

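The side view shows the fingers around the bar at about (160,150), with the neighbouring things unmoved. Opened to 17 mm, the handle is free and in its rest. Next I'll work out the slide distance from the first pictures.

Run:
```python
from h import *
z=np.load('pics/top0.npz');s=np.load('pics/side0.npz')
yaw=np.radians(-8.6);ax=np.array([np.cos(yaw),np.sin(yaw)]);ay=np.array([-ax[1],ax[0]]);c=np.array([.578,.118])
def pl(q,u,v,h): P=ray(q,u,v,h)[:2]-c; return (P@ax*1000).round(1),(P@ay*1000).round(1)
T=lambda u,v,h:pl(z,160+u/3.5,120+v/3.5,h)
S=lambda u,v,h:pl(s,200+u/6,165+v/6,h)
print('phone near T',T(82,207,.0285),T(340,250,.0285),'far',T(108,77,.0285),T(365,125,.0285))
print('phone near S',S(428,105,.0285),S(412,290,.0285),'far',S(607,108,.0285),S(605,285,.0285))
print('stop top S',S(622,132,.034),S(630,250,.034),'back',S(652,132,.034),S(665,250,.034))
print('stop T',T(165,75,.034),T(325,105,.034),'upper',T(172,52,.034),T(328,82,.034))
print('pad T',T(135,258,.033),T(282,288,.033),'low',T(133,268,.033),T(280,300,.033))
print('pad S',S(355,140,.033),S(345,265,.033))
```

```text
phone near T (np.float64(10.2), np.float64(74.3)) (np.float64(10.8), np.float64(-64.6)) far (np.float64(82.4), np.float64(74.6)) (np.float64(80.2), np.float64(-66.4))
phone near S (np.float64(17.1), np.float64(75.0)) (np.float64(13.8), np.float64(-63.3)) far (np.float64(89.3), np.float64(72.4)) (np.float64(83.3), np.float64(-59.6))
stop top S (np.float64(93.9), np.float64(42.9)) (np.float64(92.8), np.float64(-44.5)) back (np.float64(105.6), np.float64(42.9)) (np.float64(105.5), np.float64(-44.5))
stop T (np.float64(87.4), np.float64(43.7)) (np.float64(86.0), np.float64(-43.5)) upper (np.float64(100.6), np.float64(42.4)) (np.float64(98.8), np.float64(-43.0))
pad T (np.float64(-12.4), np.float64(40.7)) (np.float64(-14.9), np.float64(-38.1)) low (np.float64(-17.8), np.float64(40.7)) (np.float64(-21.4), np.float64(-38.2))
pad S (np.float64(-10.9), np.float64(38.3)) (np.float64(-10.7), np.float64(-53.6))
```

Emit:
play_rows:
  commands: [0,0,0,0,0,0,1,0,0,0,0,0,0,1,0,0,0,0,0,0,1,0,0,0,0,0,0,1,0,0,0,0,0,0,1]

```text
t: 6.72
position: [0.5189, 0.13, 0.0666]
eef_rot: [3.142, 0.0, 1.422]
ft_force: [-0.9, 0.1, 0.8]
opening: 0.0091
```

```bash
python3 st.py
```

```text
6.7167 [0.5189 0.13   0.0666] [1.800e+02 1.000e-02 8.147e+01] 0.0091 [-0.89  0.08  0.76] [-0.07  0.05 -0.08] [ 0.098  0.177  1.89  -0.     1.074 -1.324]
```

The stop face is at plate x ≈ 90 mm and the phone's near edge at ≈ 12 mm. The pad should touch after about 22 mm of travel and the phone should seat at about 27 mm. I'll slide in stages, watching the force.

Emit:
play_rows:
  commands: [3.0,-0.4,0,0,0,0,1,5.9,-0.9,0,0,0,0,1,8.9,-1.3,0,0,0,0,1,11.9,-1.8,0,0,0,0,1,14.8,-2.2,0,0,0,0,1]

```text
t: 7.13
position: [0.5326, 0.1279, 0.0665]
eef_rot: [-3.139, 0.0, 1.422]
ft_force: [-6.4, -0.9, 7.1]
opening: 0.0097
```

Emit:
play_rows:
  commands: [0.5,-0.1,0,0,0,0,1,1.0,-0.2,0,0,0,0,1,1.5,-0.2,0,0,0,0,1,2.0,-0.3,0,0,0,0,1,2.5,-0.4,0,0,0,0,1]

```text
t: 7.55
position: [0.5353, 0.1275, 0.0665]
eef_rot: [-3.14, 0.0, 1.422]
ft_force: [-4.3, -0.5, 5.1]
opening: 0.0096
```

Emit:
play_rows:
  commands: [0.5,-0.1,0,0,0,0,1,1.0,-0.2,0,0,0,0,1,1.5,-0.2,0,0,0,0,1,2.0,-0.3,0,0,0,0,1,2.5,-0.4,0,0,0,0,1]

```text
t: 7.97
position: [0.5378, 0.1271, 0.0665]
eef_rot: [-3.14, 0.0, 1.422]
ft_force: [-5.3, -0.1, 5.2]
opening: 0.0096
```

```bash
python3 st.py;  python3 - <<'E'
from h import *
snap('side','s3')
a=cv2.resize(cv2.imread('pics/s3.png')[150:235,195:330],(756,476),interpolation=cv2.INTER_CUBIC)
cv2.imwrite('pics/c4.png',a)
E
```

```text
7.9667 [0.5378 0.1271 0.0665] [-1.7989e+02  2.0000e-02  8.1480e+01] 0.0096 [-5.31 -0.14  5.24] [-0.05  0.92 -0.05] [ 0.089  0.218  1.842  0.     1.083 -1.333]
```

View pics/c4.png

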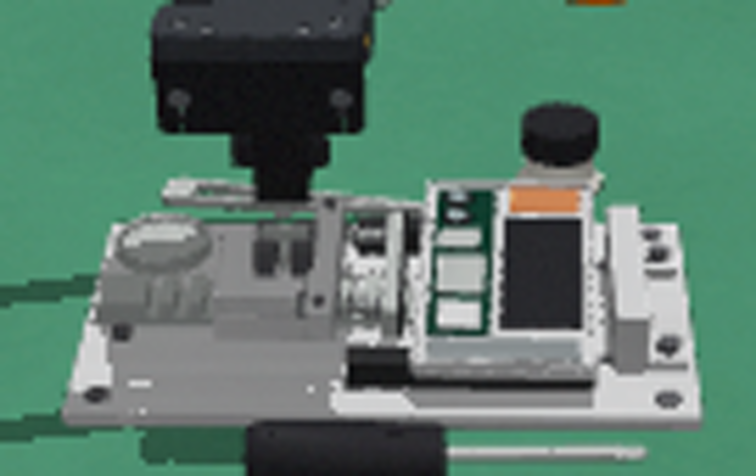

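The jaw has followed, and drag is 5.3 N. The pad (405,270) is a few mm short of the phone (422,280), with a gap left at the stop (598→612). I'll continue slowly.

Emit:
play_rows:
  commands: [0.6,-0.1,0,0,0,0,1,1.2,-0.2,0,0,0,0,1,1.8,-0.3,0,0,0,0,1,2.4,-0.4,0,0,0,0,1,3.0,-0.5,0,0,0,0,1]

```text
t: 8.43
position: [0.5409, 0.1266, 0.0665]
eef_rot: [-3.14, 0.0, 1.422]
ft_force: [-5.5, 0.3, 4.9]
opening: 0.0098
```

Emit:
play_rows:
  commands: [0.5,-0.1,0,0,0,0,1,1.0,-0.2,0,0,0,0,1,1.5,-0.2,0,0,0,0,1,2.0,-0.3,0,0,0,0,1,2.5,-0.4,0,0,0,0,1]

```text
t: 8.85
position: [0.5432, 0.1263, 0.0665]
eef_rot: [-3.139, 0.0, 1.422]
ft_force: [-5.5, -0.4, 6.2]
opening: 0.0093
```

Emit:
play_rows:
  commands: [0.5,-0.1,0,0,0,0,1,1.0,-0.2,0,0,0,0,1,1.5,-0.2,0,0,0,0,1,2.0,-0.3,0,0,0,0,1,2.5,-0.4,0,0,0,0,1]

```text
t: 9.27
position: [0.5456, 0.1259, 0.0665]
eef_rot: [-3.139, 0.0, 1.422]
ft_force: [-7.0, -0.5, 6.3]
opening: 0.0095
```

Emit:
play_rows:
  commands: [0.5,-0.1,0,0,0,0,1,1.0,-0.2,0,0,0,0,1,1.5,-0.2,0,0,0,0,1,2.0,-0.3,0,0,0,0,1,2.5,-0.4,0,0,0,0,1]

```text
t: 9.68
position: [0.548, 0.1255, 0.0665]
eef_rot: [-3.139, 0.0, 1.422]
ft_force: [-7.4, -0.3, 6.4]
opening: 0.0099
```

```bash
python3 st.py;  python3 - <<'E'
from h import *
snap('side','s4')
a=cv2.resize(cv2.imread('pics/s4.png')[150:235,195:330],(756,476),interpolation=cv2.INTER_CUBIC)
cv2.imwrite('pics/c5.png',a)
E
```

```text
9.6833 [0.548  0.1255 0.0665] [-1.7985e+02  2.0000e-02  8.1480e+01] 0.0099 [-7.45 -0.25  6.38] [ 0.05  1.16 -0.04] [ 0.085  0.239  1.817  0.     1.088 -1.338]
```

View pics/c5.png

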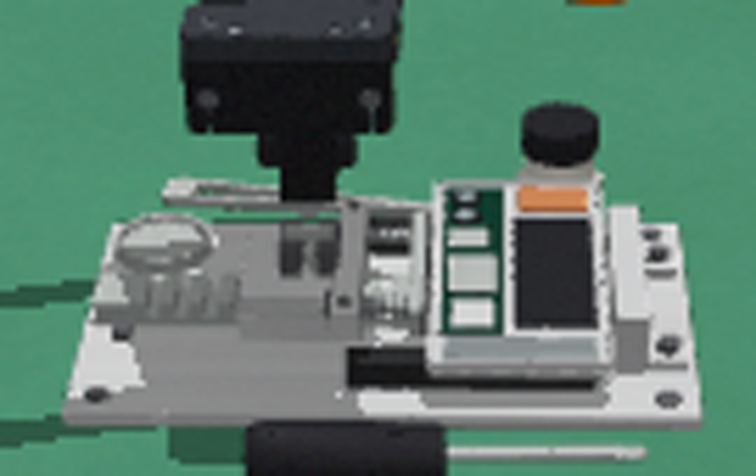

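The pad is now on the phone (425,280) and the phone has moved to about (606), close to the stop. Force is up 2 N. I'll go 3 mm further and track the orange patch to see whether the phone still moves.

Emit:
play_rows:
  commands: [0.4,-0.1,0,0,0,0,1,0.8,-0.1,0,0,0,0,1,1.2,-0.2,0,0,0,0,1,1.6,-0.2,0,0,0,0,1,2.0,-0.3,0,0,0,0,1]

```text
t: 10.15
position: [0.5499, 0.1252, 0.0665]
eef_rot: [-3.139, 0.0, 1.422]
ft_force: [-6.7, -0.9, 6.8]
opening: 0.0096
```

```bash
cat > tr.py <<'E'
from h import *
import glob,sys
def orange(f):
    im=cv2.imread(f)[170:200,270:320].astype(float);w=np.clip(im[...,2]-im[...,0]-40,0,None)
    v,u=np.mgrid[:30,:50];return (u*w).sum()/w.sum()+270,(v*w).sum()/w.sum()+170
if len(sys.argv)>1: snap('side',sys.argv[1])
P=[]
for f in ['side0','s1','s2','s3','s4','s5','s6','s7','s8']:
    if glob.glob(f'pics/{f}.png'):
        p=orange(f'pics/{f}.png');z=np.load(f'pics/{f}.npz');W=ray(z,*p,.0285);print(f,np.round(p,2),(W*1000).round(2), 'along',round(1000*(W[0]*np.cos(.15)-W[1]*np.sin(.15)),2))
E
python3 tr.py s5; python3 st.py
```

```text
side0 [291.5  185.37] [652.05 168.17  28.5 ] along 619.59
s1 [291.49 185.36] [652.03 168.19  28.5 ] along 619.57
s2 [291.49 185.37] [652.03 168.17  28.5 ] along 619.58
s3 [291.5  185.36] [652.05 168.19  28.5 ] along 619.6
s4 [293.15 185.19] [656.1  168.41  28.5 ] along 623.57
s5 [293.41 185.19] [656.71 168.33  28.5 ] along 624.18
10.2 [0.55   0.1252 0.0665] [-1.7983e+02  2.0000e-02  8.1480e+01] 0.0101 [-7.24  0.02  7.02] [ 0.02  1.22 -0.05] [ 0.084  0.244  1.812  0.     1.089 -1.338]
```

Emit:
play_rows:
  commands: [0.4,-0.1,0,0,0,0,1,0.8,-0.1,0,0,0,0,1,1.2,-0.2,0,0,0,0,1,1.6,-0.2,0,0,0,0,1,2.0,-0.3,0,0,0,0,1]

```text
t: 10.62
position: [0.5518, 0.1249, 0.0665]
eef_rot: [-3.138, 0.0, 1.422]
ft_force: [-7.1, 0.4, 7.2]
opening: 0.0097
```

```bash
python3 tr.py s6; python3 st.py
```

```text
side0 [291.5  185.37] [652.05 168.17  28.5 ] along 619.59
s1 [291.49 185.36] [652.03 168.19  28.5 ] along 619.57
s2 [291.49 185.37] [652.03 168.17  28.5 ] along 619.58
s3 [291.5  185.36] [652.05 168.19  28.5 ] along 619.6
s4 [293.15 185.19] [656.1  168.41  28.5 ] along 623.57
s5 [293.41 185.19] [656.71 168.33  28.5 ] along 624.18
s6 [293.4  185.19] [656.7  168.36  28.5 ] along 624.17
10.6667 [0.5519 0.1249 0.0665] [-1.7982e+02  2.0000e-02  8.1480e+01] 0.0093 [-7.07  0.08  6.82] [ 0.03  1.25 -0.05] [ 0.083  0.248  1.807  0.     1.09  -1.339]
```

The phone stopped moving after 4.6 mm of travel, so it is seated. The pad is compressed about 3 mm (limit at TCP x ≈ 0.566). Now I'll lift and turn the handle back.

Emit:
play_rows:
  commands: [0,0,1.5,0,0,0,1,0,0,3.2,0,0,0,1,0,0,3.2,0,0,0,1,0,0,3.2,0,0,0,1]

```text
t: 11.0
position: [0.5517, 0.1248, 0.0681]
eef_rot: [-3.138, 0.0, 1.422]
ft_force: [-3.1, 1.1, -9.8]
opening: 0.0096
```

Emit:
play_rows:
  commands: [0,0,1,0,0,0,1,0,0,1.7,0,0,0,1,0,0,1.7,0,0,0,1]

```text
t: 11.25
position: [0.552, 0.1248, 0.0706]
eef_rot: [-3.139, 0.0, 1.422]
ft_force: [-5.1, 0.5, -10.1]
opening: 0.0097
```

```bash
python3 st.py
```

```text
11.25 [0.552  0.1248 0.0706] [-1.7984e+02  3.0000e-02  8.1470e+01] 0.0097 [ -5.14   0.55 -10.12] [ 0.24  0.86 -0.  ] [ 0.083  0.242  1.805  0.     1.098 -1.339]
```

Emit:
play_rows:
  commands: [0,0,0,0,0,-6,1,0,0,0,0,0,-12,1,0,0,0,0,0,-18,1,0,0,0,0,0,-24,1,0,0,0,0,0,-30,1]

```text
t: 11.67
position: [0.5519, 0.1246, 0.0706]
eef_rot: [-3.14, 0.002, 0.893]
ft_force: [-5.4, 0.7, -11.2]
opening: 0.0094
```

Emit:
play_rows:
  commands: [0,0,0,0,0,-6,1,0,0,0,0,0,-12,1,0,0,0,0,0,-18,1,0,0,0,0,0,-24,1,0,0,0,0,0,-30,1]

```text
t: 12.08
position: [0.5517, 0.1245, 0.0706]
eef_rot: [-3.141, 0.003, 0.37]
ft_force: [-5.4, 0.6, -9.3]
opening: 0.0097
```

Emit:
play_rows:
  commands: [0,0,0,0,0,-6,1,0,0,0,0,0,-12,1,0,0,0,0,0,-18,1,0,0,0,0,0,-24,1,0,0,0,0,0,-30,1]

```text
t: 12.5
position: [0.5515, 0.1244, 0.0705]
eef_rot: [3.14, 0.004, -0.154]
ft_force: [-5.7, -0.4, -9.0]
opening: 0.0095
```

```bash
python3 st.py
```

```text
12.5 [0.5515 0.1244 0.0705] [179.93   0.2   -8.81] 0.0095 [-5.69 -0.37 -8.98] [-0.15  1.12  0.06] [ 0.083  0.241  1.805 -0.     1.098  0.237]
```

The bar is back across the rail, still pulled up. I'll lower it, still gripped, onto the rail and watch Fz.

Emit:
play_rows:
  commands: [0,0,-1.5,0,0,0,1,0,0,-3,0,0,0,1,0,0,-4.5,0,0,0,1,0,0,-5.5,0,0,0,1,0,0,-5.5,0,0,0,1]

```text
t: 12.92
position: [0.5515, 0.1244, 0.065]
eef_rot: [3.14, 0.004, -0.149]
ft_force: [-5.8, 0.4, -9.3]
opening: 0.0097
```

Emit:
play_rows:
  commands: [0,0,-0.5,0,0,0,1,0,0,-1,0,0,0,1,0,0,-1,0,0,0,1]

```text
t: 13.17
position: [0.5516, 0.1244, 0.0642]
eef_rot: [3.14, 0.004, -0.149]
ft_force: [-6.5, 0.2, -8.4]
opening: 0.0096
```

```bash
python3 st.py
```

```text
13.1667 [0.5516 0.1244 0.0642] [179.93   0.2   -8.52] 0.0096 [-6.51  0.17 -8.43] [-0.15  1.23 -0.01] [ 0.083  0.25   1.808 -0.     1.087  0.232]
```

Emit:
play_rows:
  commands: [0,0,-0.5,0,0,0,1,0,0,-1,0,0,0,1,0,0,-1,0,0,0,1]

```text
t: 13.42
position: [0.5518, 0.1245, 0.064]
eef_rot: [3.14, 0.003, -0.149]
ft_force: [-7.5, 0.4, -4.6]
opening: 0.0095
```

Emit:
play_rows:
  commands: [0,0,-0.5,0,0,0,1,0,0,-1,0,0,0,1,0,0,-1,0,0,0,1]

```text
t: 13.67
position: [0.5521, 0.1245, 0.0638]
eef_rot: [3.14, 0.003, -0.149]
ft_force: [-10.2, -0.7, 1.8]
opening: 0.0097
```

The tooth is on the rail top (z ≈ 0.0638, Fz up to +2). I'll ease on in small steps until Fz drops to the spring pull at a notch.

Emit:
play_rows:
  commands: [0.3,0,0,0,0,0,1,0.6,-0.1,0,0,0,0,1,0.9,-0.1,0,0,0,0,1,1.2,-0.2,0,0,0,0,1]

```text
t: 14.0
position: [0.5525, 0.1244, 0.0638]
eef_rot: [3.14, 0.005, -0.148]
ft_force: [-14.1, -0.5, 4.4]
opening: 0.0096
```

Emit:
play_rows:
  commands: [0.3,0,0,0,0,0,1,0.6,-0.1,0,0,0,0,1,0.9,-0.1,0,0,0,0,1,1.2,-0.2,0,0,0,0,1]

```text
t: 14.33
position: [0.5538, 0.1241, 0.0624]
eef_rot: [3.14, 0.004, -0.149]
ft_force: [-8.1, 0.3, -7.4]
opening: 0.0098
```

Emit:
play_rows:
  commands: [0.3,0,0,0,0,0,1,0.6,-0.1,0,0,0,0,1,0.9,-0.1,0,0,0,0,1,1.2,-0.2,0,0,0,0,1]

```text
t: 14.67
position: [0.5547, 0.1239, 0.0621]
eef_rot: [3.14, 0.005, -0.149]
ft_force: [-7.3, 0.8, -8.4]
opening: 0.0098
```

Fz flipped to −8 N and the tool sank 1.7 mm, so the tooth is entering a notch. I'll lower it in, still guided.

Emit:
play_rows:
  commands: [0,0,-1,0,0,0,1,0,0,-2,0,0,0,1,0,0,-3,0,0,0,1,0,0,-4,0,0,0,1,0,0,-4,0,0,0,1]

```text
t: 15.08
position: [0.5549, 0.1239, 0.0582]
eef_rot: [3.14, 0.004, -0.149]
ft_force: [-7.9, -0.2, -6.5]
opening: 0.0098
```

Emit:
play_rows:
  commands: [0,0,0,0,0,0,0.85,0,0,0,0,0,0,0.7,0,0,0,0,0,0,0.7,0,0,0,0,0,0,0.7,0,0,0,0,0,0,0.7]

```text
t: 15.5
position: [0.5594, 0.1241, 0.0611]
eef_rot: [-3.141, -0.005, -0.149]
ft_force: [-0.1, 0.2, 0.6]
opening: 0.0247
```

```bash
python3 st.py
```

```text
15.5 [0.5594 0.1241 0.0611] [-179.94   -0.31   -8.53] 0.0247 [-0.06  0.15  0.64] [-0.08  0.03 -0.02] [ 0.081  0.264  1.798 -0.     1.074  0.23 ]
```

The tooth went in 4 mm further with the spring still pulling, then was released. I'll open fully, retract and look.

Emit:
play_rows:
  commands: [0,0,0,0,0,0,0.4,-2,0,0,0,0,0,0.2,-3,0,0,0,0,0,0.2,-3,0,0,0,0,0,0.2,-3,0,0,0,0,0,0.2]

```text
t: 15.92
position: [0.5538, 0.1241, 0.0589]
eef_rot: [3.142, -0.0, -0.149]
ft_force: [-0.0, -0.3, -0.2]
opening: 0.0513
```

Emit:
play_rows:
  commands: [0,0,15,0,0,0,0.2,0,0,35,0,0,0,0.2,0,0,60,0,0,0,0.2,0,0,90,0,0,0,0.2,0,0,120,0,0,0,0.2]

```text
t: 16.33
position: [0.5532, 0.1241, 0.1795]
eef_rot: [3.141, 0.001, -0.149]
ft_force: [0.5, -0.3, 0.2]
opening: 0.0691
```

Emit:
play_rows:
  commands: [-20,30,0,0,0,0,0.2,-40,65,0,0,0,0,0.2,-60,100,0,0,0,0,0.2,-80,135,0,0,0,0,0.2,-100,170,0,0,0,0,0.2]

```text
t: 16.75
position: [0.4528, 0.2954, 0.1792]
eef_rot: [-3.141, -0.001, -0.15]
ft_force: [1.3, 0.3, -0.2]
opening: 0.0699
```

```bash
python3 st.py; python3 tr.py s7;  python3 - <<'E'
from h import *
d=snap('top','t7')
a=cv2.resize(cv2.imread('pics/s7.png')[150:235,195:330],(540,340),interpolation=cv2.INTER_CUBIC)
b=cv2.resize(cv2.imread('pics/t7.png')[120:270,160:300],(317,340),interpolation=cv2.INTER_CUBIC)
cv2.imwrite('pics/c6.png',cv2.resize(np.hstack([a,b]),(798,317)))
s=np.load('pics/s7.npz')
for nm in('side0','s7'):
    im=cv2.imread(f'pics/{nm}.png').max(2)
    m=np.zeros(im.shape,np.uint8);m[168:190,230:262]=(im[168:190,230:262]<60)*255
    n,l,st,c=cv2.connectedComponentsWithStats(m)
    for i in range(1,n):
        if st[i,4]>15: print(nm,st[i],c[i])
E
```

```text
16.75 [0.4528 0.2954 0.1792] [-1.7998e+02 -3.0000e-02 -8.5700e+00] 0.0699 [ 1.26  0.3  -0.18] [-0.02  0.02 -0.  ] [0.432 0.054 1.794 0.    1.293 0.582]
side0 [291.5  185.37] [652.05 168.17  28.5 ] along 619.59
s1 [291.49 185.36] [652.03 168.19  28.5 ] along 619.57
s2 [291.49 185.37] [652.03 168.17  28.5 ] along 619.58
s3 [291.5  185.36] [652.05 168.19  28.5 ] along 619.6
s4 [293.15 185.19] [656.1  168.41  28.5 ] along 623.57
s5 [293.41 185.19] [656.71 168.33  28.5 ] along 624.18
s6 [293.4  185.19] [656.7  168.36  28.5 ] along 624.17
s7 [293.42 185.07] [656.83 168.9   28.5 ] along 624.21
side0 [234 174   6  13  57] [236.52631579 180.05263158]
s7 [250 174   5  13  51] [252.35294118 180.33333333]
```

View pics/c6.png

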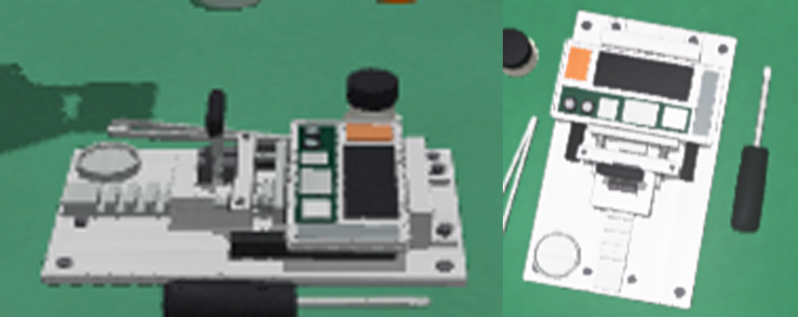

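The bar is across the rail and low, the phone is against the stop, and the neighbouring things are in place. As a last check, I'll compare the bar's height and the phone's squareness with what they should be.

Run:
```python
from h import *
s=np.load('pics/s7.npz');s0=np.load('pics/side0.npz')
p=np.array([.5195,.1292,.075]);d=np.array([.989,-.149,0])
print('start',proj(s0,p))
for h in(0,.002,.0065):
    for t in(.035,.036,.037):print(h,t,proj(s,p+d*t+[0,0,h]))
# phone far/near edges direction in top view: orange centroid vs grey strip centroid
for n in('top0','t7'):
    z=np.load(f'pics/{n}.npz');im=cv2.imread(f'pics/{n}.png');hsv=cv2.cvtColor(im,cv2.COLOR_BGR2HSV)
    reg=np.zeros(im.shape[:2],bool);reg[135:200,170:275]=1
    m=((hsv[...,2]<60)&reg).astype(np.uint8)*255
    c=max(cv2.findContours(m,0,2)[0],key=cv2.contourArea);r=cv2.boxPoints(cv2.minAreaRect(c))
    W=np.array([ray(z,*q,.0285)[:2] for q in r]);e=max([W[1]-W[0],W[2]-W[1]],key=np.linalg.norm);a=np.degrees(np.arctan2(e[1],e[0]));print(n,'long edge deg (rail yaw+90=81.4):',a%180, np.linalg.norm(e))
```

```text
start [236.46071649 180.00007489]
0 0.035 [252.00038813 179.97974726]
0 0.036 [252.44520822 179.97916539]
0 0.037 [252.89007447 179.97858345]
0.002 0.035 [251.97192264 179.19561994]
0.002 0.036 [252.41718692 179.19499675]
0.002 0.037 [252.86249746 179.19437349]
0.0065 0.035 [251.90766627 177.42557589]
0.0065 0.036 [252.35393323 177.42485913]
0.0065 0.037 [252.80024666 177.4241423 ]
top0 long edge deg (rail yaw+90=81.4): 171.40751863244554 0.02603480692539159
t7 long edge deg (rail yaw+90=81.4): 3.043369077054576 0.023322566491390494
```

The bar height matches handle down (v = 180.3 against a predicted 180.0). The blob picked for squareness was the wrong one, so I'll redo that with the display.

Run:
```python
from h import *
for n,y0,y1,x0,x1 in(('top0',145,175,200,255),('t7',130,175,190,260)):
    z=np.load(f'pics/{n}.npz');g=cv2.imread(f'pics/{n}.png').max(2)
    m=np.zeros_like(g);m[y0:y1,x0:x1]=(g[y0:y1,x0:x1]<80)*255
    for c in cv2.findContours(m,0,2)[0]:
        if cv2.contourArea(c)<300: continue
        k=np.zeros_like(g);cv2.drawContours(k,[c],-1,255,-1);v,u=np.nonzero(k)
        W=np.array([ray(z,*q,.0285)[:2] for q in zip(u,v)]);w,V=np.linalg.eigh(np.cov(W.T));e=V[:,1]
        print(n,len(u),u.mean(),v.mean(),'long axis',np.degrees(np.arctan2(e[1],e[0]))%180,np.sqrt(12*w))
    g=cv2.imread(f'pics/{n}.png')
```

```text
top0 661 226.29349470499244 158.53252647503783 long axis 79.90301232089477 [0.02852075 0.08386658]
t7 656 226.15243902439025 155.35518292682926 long axis 80.83047158273023 [0.02842561 0.08405588]
```

```bash
python3 -c "
from cell import *
print(sign_off())"
```

```text
the job is handed in; nothing more can be done
None
```

The phone is clamped and the job is handed in, at about 17 s on the robot's clock; no verdict is reported.

**What I did:** I pulled the T-handle up about 12 mm, turned it +90° and let it settle in its rest. I then slid the jaw about 33 mm until the pad had pushed the phone 4.6 mm onto the stop. After turning the handle back, I eased the jaw on to about 36 mm in total, until the latch entered a notch. Then I let go and moved the arm clear.

**Last checks:**
- **Latch:** the bar sits at its handle-down height. In the side view it is at row 180.3; down predicts 180.0 and riding on the rail 177.4.
- **Phone position:** it stayed put over the last 6 mm or so of jaw travel, to within about 0.05 mm along the rail, so it is seated on the stop.
- **Phone squareness:** the display's long axis is at 80.8° against a rail normal of about 81.4°. That is roughly 0.01 rad, within the limit of 0.025 and about as fine as I can measure.
- **Squeeze:** the pad is pressed back about 6 mm of its 18 mm, so only its springs (about 3 N) hold the phone. I estimated this from jaw travel and did not measure the pad force.
- **Other things on the bench:** they look unmoved in the last pictures.

**What disagreed:** my first squareness check picked the wrong blob and gave a meaningless angle, so I redid it on the display. The two cameras' stop positions also differed by about 6 mm, so I used the force and the phone's tracked movement to find the seat.

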